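# Square two plates in the corner jig and hold them down

### The job

Take the wide plate from the sloping rack, lay it flat on the corner jig and square it up so that it touches both fences, its long edge along the long fence; then do the same with the narrow plate on top of it, lengthwise the same way. When both are flush with the two fences, swing the hold-down bar down until its pad rests on the stack, and leave the bar up until then. Do not drop the plates, and leave the other things on the bench where they are.

Things in the scene. Friction and masses are not known exactly. Their poses are not given: they have to be found in the camera images.
- rack: grey fixed sloping rack, 270 mm wide (y), left or right of the jig. Origin: under its middle on the bench; x level, to the high side, z up. Its board slopes 30 degrees, low edge to -x, high end 113 mm up. Two black ribs, 28 mm wide, 8 mm high, run up the slope at y = +-64 mm; a plate lies on each, so 8 mm off the board, low end near a lip whose top is 2 mm below the plate's upper face
- wide_plate: bare aluminium plate 120 x 66 x 12 mm, about 0.26 kg, two small dark marks on its upper face. Origin: centre of its underside; x along the 120 mm, y along the 66 mm, z out of the upper face. Starts on either rib of the rack, length up the slope, so leaning 30 degrees. Same end for end
- narrow_plate: bare aluminium plate 120 x 48 x 12 mm, about 0.19 kg, marked the same; origin and axes as for the wide plate. Starts on the rack's other rib
- jig: fixed dark steel base 270 x 165 x 10 mm with two bright steel fences forming an inside corner. Origin: at its underside, near the middle; x level, along the long fence, away from the robot. Fences 12 mm thick, 28 mm above the base: the long one (190 mm) on the +y side, the short one (142 mm) across the +x end. From the corner the base runs 215 mm to -x and 142 mm to -y, free of other things
- corner (a point): inside corner where the two fences' inner faces meet the base's top; axes as the jig. A squared wide plate has its underside's centre at (-60, -33, 0) mm here, its 120 mm length along x; the squared narrow plate on top of it at (-60, -24, 12) mm
- hold_down (a joint): angle (rad) of the hold-down bar: 0 = level, its pad resting on two stacked plates; grows as it is raised, 1.57 = upright. It swings about a line along the jig's y, over the short fence towards -x. Starts up (1.35 to 1.7). Stiff hinge (about 0.06 N m): it stays where it is left; 1 to 2 N at its end moves it
- bar_hinge (a point): hinge axis of the hold-down bar, behind the short fence: at (27, -26, 34) mm from the corner in the jig's axes
- bar_end (a point): free end of the hold-down bar (steel, 14 mm wide, 8 mm thick), on its centre line, 95 mm from the hinge. A round pad of 14 mm diameter sits on its underside 78 mm from the hinge
- slug_a: plain round steel slug, 50 mm diameter, 32 mm high, standing between the rack and the jig; bystander, loose; origin: centre of its underside
- slug_b: another steel slug of the same size, standing between the rack and the jig, farther out; bystander, loose; origin: centre of its underside
- slug_c: a third steel slug of the same size, beyond slug_b; bystander, loose; origin: centre of its underside
- tape_roll: empty cardboard tape core lying flat, 90 mm outside diameter, 25 mm high; bystander, loose; origin: centre of its underside
- wrench: open-ended wrench, 170 mm long, lying flat; bystander, loose; origin: near its middle
- mug: white mug, 76 mm across, 85 mm high; bystander, loose; origin: centre of its underside
- oil_can: plain steel can, 60 mm diameter, 120 mm high; bystander, loose; origin: centre of its underside

How it is judged:
By the outcome, as a careful person would: the job done as asked, in the order asked, and still so for the second after the job is handed in, with the robot touching nothing.
It also fails if it takes over 72 s, if anything falls off the work surface, if the arm or the gripper's body presses on something with over 40 N, if the wrist force passes 120 N, or if a joint passes its speed limit or range.

### The arm

A 6-joint arm with a two-finger parallel gripper is mounted at the origin on the work surface. World frame = base frame: x ahead of the robot, y to its left, z up, the work surface at z = 0. Lengths are in mm, angles in degrees, forces in N, time in s.
With the tool pointing down it reaches from about 300 to 850 mm from the base axis. Payload 4.2 kg.
Tool frame: the origin (TCP) lies midway between the tips of the shut fingers; the grasp point (between the pads) lies 19 mm behind it (env.grip_depth is the distance from the TCP to the grasp point, in mm); z points along the fingers, y is the line along which they close (so a half turn about z gives the same grasp; the last joint's range is limited). The gripper opens to 91 mm and grips with 3 to 60 N. Pads are 32 mm wide; open, the fingers measure 118 mm over their backs; the gripper's body (76 mm by 178 mm) begins 60 mm behind the grasp point.
Start: joints at [69.901, 18.312, 89.639, -0, 72.044, -1.146], TCP at [186.763, 543.841, 213.976] pointing down, gripper open.
Joint ranges: [-177.97, 177.97], [-48.28, 115.42], [12.27, 149.76], [-77.06, 257.06], [2.81, 150.46], [-146.56, 146.56]. Speed limits (degrees/s): [147.25, 147.25, 180, 180, 180, 180].

### API

Orientations are given as [roll, pitch, yaw] about the fixed x, y, z axes, in that order (R = Rz(yaw) Ry(pitch) Rx(roll)).
In Python, from workcell import env, eyes gives the robot as it stands.
- The arm moves only by the tool send_rows, never from a script. Its argument "motion" is a list of rows, each a list of 7 numbers: the shift along the world's x, y, z normalised to -1 to 1, where 1 is 0.5 m, then the turn, a rotation vector about the world's x, y, z normalised to -1 to 1, where 1 is 60 degrees, then the opening, from -1 (shut) to 1 (fully open). A call has 1 to 20 rows; each row is the pose to reach, as a shift and turn from the pose commanded when the call began; what a row does not reach only later rows make up. A row lasts 1/8 s, in which the tool goes at most 62.5 mm and 10.7 degrees, less where a joint would pass 70% of its speed; a pose out of reach is approached as far as the arm can. A call with a number of a shift or a turn outside -1 to 1 is refused whole. A call with a gripper value outside its range is refused whole. The fingers move at their own pace and stop on an object; "squeeze" is the grip in N (left out, the last holds). Time passes only in rows, so rows that repeat a pose let the fingers close. It gives the time, the measured TCP pose, the force, the opening and the grip force at its end, in the units of the state.
- env.state(): the state, without advancing time (a new reading comes with each control period).
- eyes.grab_frame(name): name is "scene" or "top"; returns a dict with "pixels" (400x640x3 uint8, red, green, blue), "depth" (400x640 float32, mm along the optical axis (not along the pixel's ray), 0 where there is no reading), "fx", "fy", "cx", "cy" (pixels), "R" (3x3) and "t" (3): a world point X has camera coordinates R X + t. Camera axes: x right, y down, z forward; pixel columns grow to the right and rows downward; lengths in mm; the calibration is good to about 2 mm. A picture is of the moment at which its call begins.
- env.job_done(): hands the job in; it is judged then, once.
The state is a dict: "time_s": time; "qpos": joint angles; "qvel": joint speeds; "effort": joint torques, N m; "ee_pos": TCP position; "ee_rot": TCP orientation; "force": force on the tool from outside, world axes, zero at the start; "torque": the same for the moment, N m; "gripper_width": finger opening in mm; "gripper_force": force on a finger pad.
Only numpy, scipy, OpenCV 4.12 (cv2) and the standard library are available. Lean on these libraries where they do the work, as an engineer would, in place of code of your own. Each camera call takes 0.05 s, during which the arm holds its last target. There are 200 camera calls.

## Working session

There is one attempt and no reset: what is moved stays moved. The work goes in short steps, Python scripts to look and compute and a tool call to move; the robot and the scene stay as the last step left them, time stands still between calls to the robot, and variables do not carry over. Pictures are saved under pics/ and viewed, at most 10 in all, crops included, and the job is handed in when it is done.

Besides the shell and the picture viewer there is one more tool, called after "Request:" in YAML: its name, and indented under it one key for each argument. send_rows: Moves the arm, as the interface text tells. Its arguments: {"type":"object","properties":{"motion":{"type":"array"},"squeeze":{"type":"number"}},"required":["motion"]}

```bash
ls; mkdir -p pics; python3 - <<'E'
from workcell import env, eyes
import cv2,numpy as np
for n in ("scene","top"):
    f=eyes.grab_frame(n); np.savez(n+".npz",**f)
    cv2.imwrite(f"pics/{n}0.png",f["pixels"][:,:,::-1]); print(n,f["fx"],f["cx"],f["cy"],np.round(f["R"],3).tolist(),f["t"],(f["depth"]>0).mean())
print(env.state())
E
```

```text
pics
scene 457.5860165742805 317.45187327072676 197.21678443754206 [[0.685, 0.729, -0.001], [0.396, -0.374, -0.839], [-0.612, 0.574, -0.545]] [-337.79834681 -153.20903543 1661.67203448] 0.99584375
top 426.1946662130257 320.9895449251185 197.3850562568661 [[0.006, -1.0, 0.013], [-0.993, -0.007, -0.118], [0.118, -0.012, -0.993]] [ -27.09059013  530.23533197 1361.65639825] 0.99603125
{'time_s': 0.1, 'qpos': array([ 6.98997344e+01,  1.83488292e+01,  8.96984487e+01, -1.26653780e-04,
        7.20450641e+01, -1.14472903e+00]), 'qvel': array([-0.01644213, -0.02702863, -0.23839377, -0.05486625,  0.01273284,
        0.00989604]), 'effort': array([-5.86905498e-04, -4.13337922e+01, -2.32506895e+01,  7.28494464e-02,
        4.21561254e-02, -5.35318861e-05]), 'ee_pos': array([186.61397296, 543.40018194, 213.20238611]), 'ee_rot': array([-1.79907674e+02, -1.72440443e-03,  1.61044501e+02]), 'force': array([ 0.14477262, -0.56791606, -0.49826   ]), 'torque': array([-0.02133131, -0.02754412, -0.03311305]), 'gripper_force': 0.0, 'gripper_width': 91.14703393454235}
```

View pics/scene0.png

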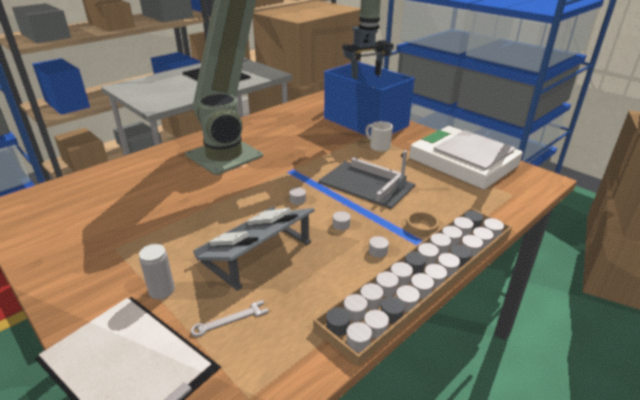

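View pics/top0.png

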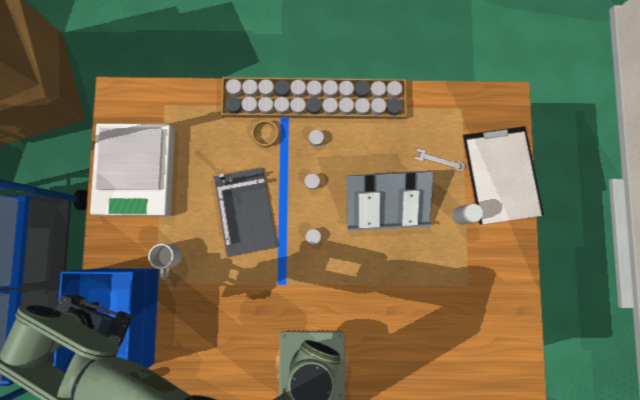

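The top view shows the jig at about (245,212) with the bar at about (240,175), and the rack at about (390,200). The wide plate is at (369,209), the narrow one at (411,208), and the slugs are at (316,137), (312,181) and (313,236). I'll measure from depth and masks next.

```bash
cat > h.py <<'E'
import numpy as np,cv2
def load(n): return dict(np.load(n+".npz"))
def xyz(f):
    v,u=np.mgrid[:400,:640]; d=f["depth"]
    c=np.stack([(u-f["cx"])/f["fx"]*d,(v-f["cy"])/f["fy"]*d,d],-1)
    return (c-f["t"])@f["R"]
def ray(f,uv,z):
    uv=np.atleast_2d(uv).astype(float)
    d=np.c_[(uv[:,0]-f["cx"])/f["fx"],(uv[:,1]-f["cy"])/f["fy"],np.ones(len(uv))]@f["R"]
    o=-f["R"].T@f["t"]; return o+d*((z-o[2])/d[:,2])[:,None]
def proj(f,X):
    c=np.atleast_2d(X)@f["R"].T+f["t"]; return np.c_[c[:,0]/c[:,2]*f["fx"]+f["cx"],c[:,1]/c[:,2]*f["fy"]+f["cy"]]
E
python3 - <<'E'
from h import *
f=load("top"); P=xyz(f)
print("bench z",np.median(P[150:165,330:345,2]),P[150:165,330:345,2].std())
for r in (200,215,230): print(r,np.round(P[r,208:285:3,2]).tolist())
for c in (355,369,390,411): print(c,np.round(P[168:235:3,c,2]).tolist())
im=f["pixels"][:,:,::-1]
a=cv2.resize(im[155:265,200:290],None,fx=4.4,fy=4.4,interpolation=cv2.INTER_CUBIC)
b=cv2.resize(im[155:265,340:440],None,fx=4,fy=4.4,interpolation=cv2.INTER_CUBIC)
cv2.imwrite("pics/c1.png",np.hstack([a,b]))
E
```

```text
bench z 1.2185754428763176 94.11225549093186
200 [-4.0, 7.0, 5.0, 10.0, 38.0, 24.0, 10.0, 10.0, 12.0, 10.0, 12.0, 12.0, 11.0, 7.0, 9.0, 16.0, 7.0, 12.0, 13.0, 15.0, 2.0, 4.0, 4.0, -2.0, 3.0, -2.0]
215 [-3.0, 4.0, 6.0, 2.0, 12.0, 37.0, 14.0, 12.0, 7.0, 11.0, 9.0, 8.0, 11.0, 11.0, 12.0, 12.0, 6.0, 12.0, 14.0, 11.0, 8.0, 1.0, 1.0, 1.0, 6.0, 1.0]
230 [2.0, 0.0, 1.0, 4.0, 0.0, 11.0, 42.0, 7.0, 13.0, 11.0, 5.0, 15.0, 12.0, 9.0, 15.0, 10.0, 12.0, 9.0, 10.0, 10.0, 12.0, 10.0, 6.0, -0.0, 8.0, 1.0]
355 [-2.0, 8.0, 2.0, 114.0, 110.0, 98.0, 93.0, 92.0, 86.0, 82.0, 76.0, 72.0, 65.0, 63.0, 50.0, 51.0, 48.0, 35.0, 26.0, 25.0, 49.0, 7.0, -4.0]
369 [2.0, 1.0, 106.0, 119.0, 114.0, 108.0, 104.0, 94.0, 93.0, 103.0, 96.0, 92.0, 85.0, 74.0, 71.0, 69.0, 63.0, 56.0, 55.0, 50.0, 38.0, 1.0, -4.0]
390 [-1.0, -7.0, 114.0, 105.0, 102.0, 103.0, 92.0, 88.0, 83.0, 78.0, 72.0, 72.0, 62.0, 56.0, 58.0, 44.0, 37.0, 36.0, 31.0, 34.0, 38.0, -3.0, 4.0]
411 [-1.0, -2.0, 116.0, 115.0, 105.0, 103.0, 99.0, 93.0, 99.0, 100.0, 95.0, 89.0, 81.0, 74.0, 66.0, 63.0, 60.0, 56.0, 52.0, 50.0, 8.0, 5.0, 2.0]
```

View pics/c1.png

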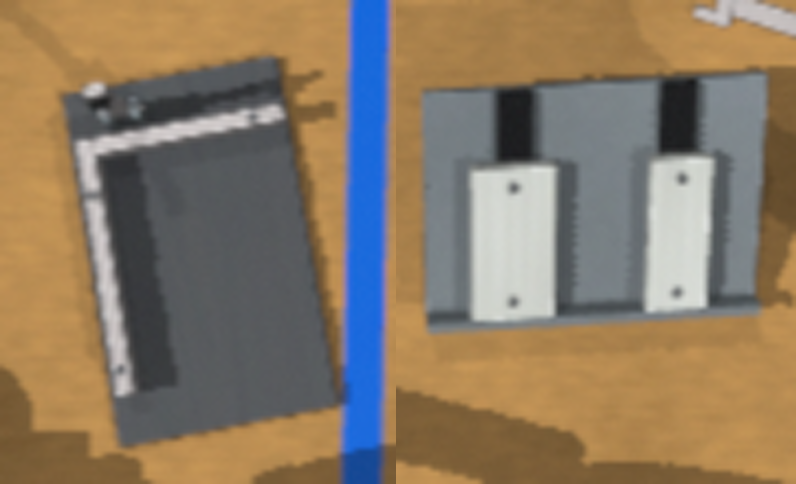

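```bash
python3 - <<'E'
from h import *
f=load("top"); P=xyz(f); im=f["pixels"]; print("cam",-f["R"].T@f["t"])
S=6
def up(r0,r1,c0,c1): return cv2.resize(im[r0:r1,c0:c1],None,fx=S,fy=S,interpolation=cv2.INTER_CUBIC)
def back(p,r0,c0): return (np.asarray(p,float)+.5)/S-.5+[c0,r0]
# plates
g=up(160,235,340,440); m=(g.min(2)>170).astype(np.uint8)*255
cs=sorted(cv2.findContours(m,0,2)[0],key=cv2.contourArea)[-2:]
for c in cs:
    ctr,wh,a=cv2.minAreaRect(c); box=back(cv2.boxPoints((ctr,wh,a)),160,340)
    mm=np.zeros((400,640),np.uint8); cv2.fillPoly(mm,[np.round(box).astype(int)],1); mm=cv2.erode(mm,np.ones((5,5)))>0
    Q=P[mm]; A=np.c_[Q[:,:2],np.ones(len(Q))]; k=np.linalg.lstsq(A,Q[:,2],rcond=None)[0]
    n=np.array([-k[0],-k[1],1]);n/=np.linalg.norm(n)
    o=-f["R"].T@f["t"]; W=[]
    for uv in list(box)+[back(ctr,160,340)]:
        d=f["R"].T@np.array([(uv[0]-f["cx"])/f["fx"],(uv[1]-f["cy"])/f["fy"],1]); W.append(o+d*(-(k@[o[0],o[1],1]-o[2])/(k[:2]@d[:2]-d[2])))
    W=np.array(W); print("plate",np.round(W,1).tolist(),"sides",[round(np.linalg.norm(W[i]-W[(i+1)%4]),1) for i in range(4)],"slope",np.degrees(np.arccos(n[2])),"yaw",np.degrees(np.arctan2(-n[1],-n[0])))
# rack board outline
g2=up(160,235,340,440).astype(int)
# fences
g=up(165,260,205,285); m=(g.min(2)>140).astype(np.uint8)*255
m=cv2.morphologyEx(m,cv2.MORPH_CLOSE,np.ones((25,25)))
c=max(cv2.findContours(m,0,2)[0],key=cv2.contourArea)
v,u=np.nonzero(m); 
def pts(rows=True,rng=None):
    out=[]
    for i in range(*rng):
        w=np.nonzero(m[i] if rows else m[:,i])[0]
        if len(w): out.append(([w[0],i] if rows else [i,w[0]]) )
    return ray(f,back(out,165,205),38)
bb=cv2.boundingRect(c); print("bb",bb, back([bb[:2],[bb[0]+bb[2],bb[1]+bb[3]]],165,205))
L=pts(True,(bb[1]+100,bb[1]+bb[3]-25)); 
s=pts(False,(bb[0]+90,bb[0]+bb[2]-25))
def fl(Q):
    vx,vy,x,y=cv2.fitLine(Q[:,:2].astype(np.float32),cv2.DIST_HUBER,0,.01,.01).ravel(); return np.array([x,y]),np.array([vx,vy])
pl,dl=fl(L); ps,ds=fl(s); print("long yaw",np.degrees(np.arctan2(dl[1],dl[0])),"short",np.degrees(np.arctan2(ds[1],ds[0])))
t=np.linalg.solve(np.c_[dl,-ds],ps-pl); C=pl+dl*t[0]; print("outer corner",C)
for yaw in (np.arctan2(dl[1],dl[0]),):
    yaw=yaw if abs(yaw)<1.5 else yaw-np.sign(yaw)*np.pi
    ex=np.array([np.cos(yaw),np.sin(yaw)]);ey=np.array([-ex[1],ex[0]])
    print("corner",C-12*ex-12*ey,np.degrees(yaw))
cv2.imwrite("pics/m.png",m)
E
```

```text
cam [ 365.6532893    -6.56226273 1415.00747806]
plate [[439.9, -284.1, 45.3], [546.9, -278.5, 105.7], [545.5, -327.0, 103.2], [438.3, -334.3, 42.5], [493.6, -305.9, 74.7]] sides [np.float64(123.0), np.float64(48.5), np.float64(123.5), np.float64(50.3)] slope 29.431078364772315 yaw 3.676790008379847
plate [[532.8, -135.2, 140.7], [548.5, -214.3, 31.0], [435.3, -218.1, 6.7], [428.6, -138.1, 119.1], [486.2, -174.7, 76.7]] sides [np.float64(136.1), np.float64(115.8), np.float64(138.1), np.float64(106.5)] slope 55.01060541422421 yaw 83.28402886274625
bb (74, 83, 283, 397) [[216.91666667 178.41666667]
 [264.08333333 244.58333333]]
long yaw 10.80799 short -78.91926
outer corner [562.06476 315.28336]
corner [552.5279 301.246 ] 10.80799
```

View pics/m.png

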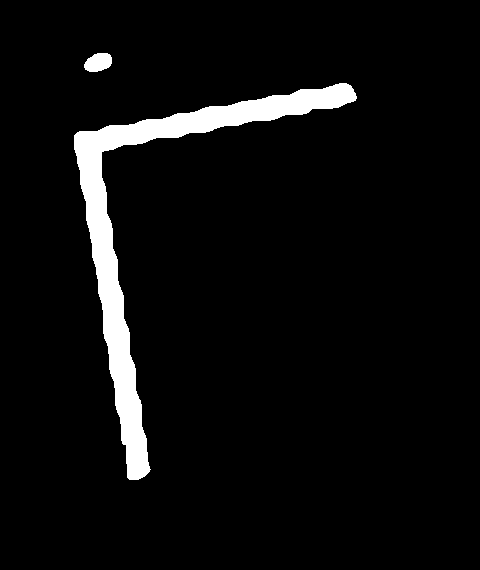

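```bash
python3 - <<'E'
from h import *
f=load("top"); P=xyz(f); im=f["pixels"]; S=6
g=cv2.resize(im[160:235,340:440],None,fx=S,fy=S,interpolation=cv2.INTER_CUBIC); m=(g.min(2)>170).astype(np.uint8)*255
o=-f["R"].T@f["t"]
for c in sorted(cv2.findContours(m,0,2)[0],key=cv2.contourArea)[-2:]:
    ctr,wh,a=cv2.minAreaRect(c); b=lambda p:(np.asarray(p,float)+.5)/S-.5+[340,160]
    box=b(cv2.boxPoints((ctr,wh,a))); mm=np.zeros((400,640),np.uint8); cv2.fillPoly(mm,[np.round(box).astype(int)],1); mm=cv2.erode(mm,np.ones((5,5)))>0
    Q=P[mm]
    for psi in (3.4,):
        e=np.array([np.cos(np.radians(psi)),np.sin(np.radians(psi))]); T=np.tan(np.pi/6)
        c0=np.median(Q[:,2]-Q[:,:2]@e*T); k=np.r_[e*T,c0]
        W=[]
        for uv in list(box)+[b(ctr)]:
            d=f["R"].T@np.array([(uv[0]-f["cx"])/f["fx"],(uv[1]-f["cy"])/f["fy"],1]); W.append(o+d*(-(k@[o[0],o[1],1]-o[2])/(k[:2]@d[:2]-d[2])))
        W=np.array(W); s=[np.round(np.linalg.norm(W[i]-W[(i+1)%4]),1) for i in range(4)]
        yaws=[np.round(np.degrees(np.arctan2(*(W[i]-W[(i+1)%4])[1::-1])),1) for i in range(4)]
        print(len(Q),np.round(c0,1),np.round(W,1).tolist(),s,yaws,"top-face centre",W[4].round(1))
# scene cam check
f=load("scene");im=f["pixels"];P=xyz(f)
g=cv2.resize(im[195:260,190:320],None,fx=S,fy=S,interpolation=cv2.INTER_CUBIC)
cv2.imwrite("pics/s1.png",g)
# bystander positions from top
f=load("top");
for n,uv,z in (("sa",(313,236),32),("sb",(312,181),32),("sc",(316,137),32),("can",(468,213),120),("mug",(164,257),85)): print(n,ray(f,uv,z).round())
E
```

```text
392 -199.4 [[440.0, -284.3, 44.4], [546.8, -278.4, 106.2], [545.5, -326.8, 103.7], [438.3, -334.5, 41.7], [493.6, -305.9, 74.6]] [np.float64(123.6), np.float64(48.5), np.float64(124.1), np.float64(50.3)] [np.float64(-176.8), np.float64(88.4), np.float64(4.1), np.float64(-91.9)] top-face centre [ 493.6 -305.9   74.6]
555 -199.4 [[537.4, -138.7, 105.5], [538.8, -203.3, 104.1], [433.5, -212.6, 43.1], [432.2, -145.6, 44.7], [486.4, -175.0, 74.9]] [np.float64(64.6), np.float64(122.1), np.float64(67.0), np.float64(121.7)] [np.float64(91.3), np.float64(5.0), np.float64(-88.9), np.float64(-176.2)] top-face centre [ 486.4 -175.    74.9]
sa [[404.   1.  32.]]
sb [[584.   6.  32.]]
sc [[732.  -6.  32.]]
can [[ 475. -473.  120.]]
mug [[336. 459.  85.]]
```

View pics/s1.png

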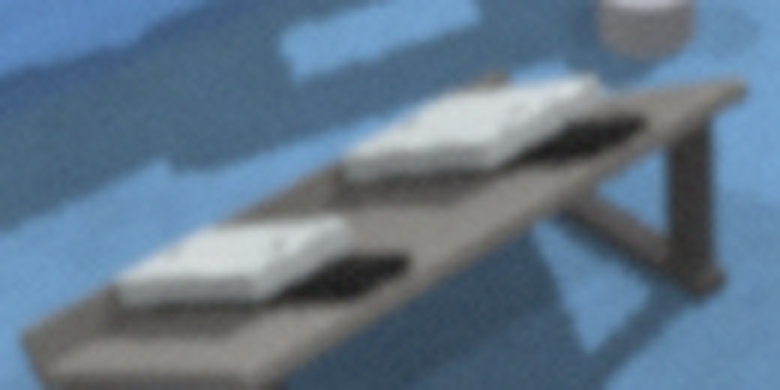

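```bash
cat >> h.py <<'E'
import json,os
from scipy.spatial.transform import Rotation as Rt
PF="pose.json"
def rpy(r): return Rt.from_euler("xyz",r,degrees=True)
def cmd(): d=json.load(open(PF)); return np.array(d[0]),Rt.from_quat(d[1])
def setc(p,R): json.dump([list(map(float,p)),R.as_quat().tolist()],open(PF,"w"))
def applied(sh,tn=(0,0,0)):
    "record a sent move (last row)"; p,R=cmd(); setc(p+np.array(sh)*500,Rt.from_rotvec(np.radians(60*np.array(tn)))*R)
def plan(*wps):
    "each wp (p,rpy): numbers for the row, each wp its own call"
    p,R=cmd()
    for q,r in wps:
        T=rpy(r); print(np.round((np.array(q)-p)/500,4).tolist(),np.round(np.degrees((T*R.inv()).as_rotvec())/60,4).tolist()," d",round(np.linalg.norm(np.array(q)-p)),"deg",round(np.degrees((T*R.inv()).magnitude())))
        p,R=np.array(q),T
C=np.array([552.5,301.2]);YJ=10.8
def jig(x,y,z):
    a=np.radians(YJ); return [C[0]+x*np.cos(a)-y*np.sin(a),C[1]+x*np.sin(a)+y*np.cos(a),10+z]
E
python3 - <<'E'
from h import *
setc([186.763,543.841,213.976],rpy([180,0,161.045]))
psi=np.radians(3.8); n=np.array([-.5*np.cos(psi),-.5*np.sin(psi),.866]); T=np.array([486.4,-176,74.9]); r=[180,-30,3.8]
g=T-n*10.5; print("grasp",g, "n",n)
plan(([390,250,260],[180,0,108]),([430,0,260],[180,0,55]),(g+n*90,r),(g+n*25,r),(g,r))
E
```

```text
grasp [ 491.63845771 -175.65206202   65.807     ] n [-0.49890073 -0.03313695  0.866     ]
[0.4065, -0.5877, 0.092] [-0.0, 0.0, -0.8841]  d 360 deg 53
[0.08, -0.5, 0.0] [0.0, 0.0, -0.8833]  d 253 deg 53
[0.0335, -0.3573, -0.2325] [0.2537, -0.4502, -0.8332]  d 214 deg 59
[0.0649, 0.0043, -0.1126] [0.0, 0.0, 0.0]  d 65 deg 0
[0.0249, 0.0017, -0.0433] [0.0, 0.0, 0.0]  d 25 deg 0
```

Request:
send_rows:
  motion:
    - [0.2,-0.29,0.09,0,0,-0.44,1]
    - [0.4065,-0.5877,0.092,0,0,-0.884,1]
    - [0.4065,-0.5877,0.092,0,0,-0.884,1]
    - [0.4065,-0.5877,0.092,0,0,-0.884,1]
    - [0.4065,-0.5877,0.092,0,0,-0.884,1]
    - [0.4065,-0.5877,0.092,0,0,-0.884,1]
    - [0.4065,-0.5877,0.092,0,0,-0.884,1]
    - [0.4065,-0.5877,0.092,0,0,-0.884,1]
    - [0.4065,-0.5877,0.092,0,0,-0.884,1]
  squeeze: 35

```text
time_s: 1.23
ee_pos: [389.3, 250.9, 259.6]
ee_rot: [-180.0, -0.0, 108.1]
force: [0.9, -0.6, 0.1]
gripper_width: 91.2
gripper_force: 0.0
```

Request:
send_rows:
  motion:
    - [0.08,-0.5,0,0,0,-0.883,1]
    - [0.08,-0.5,0,0,0,-0.883,1]
    - [0.08,-0.5,0,0,0,-0.883,1]
    - [0.08,-0.5,0,0,0,-0.883,1]
    - [0.08,-0.5,0,0,0,-0.883,1]
    - [0.08,-0.5,0,0,0,-0.883,1]
    - [0.08,-0.5,0,0,0,-0.883,1]

```text
time_s: 2.1
ee_pos: [429.9, 1.2, 259.9]
ee_rot: [-180.0, 0.0, 55.3]
force: [0.1, 0.3, -0.1]
gripper_width: 90.9
gripper_force: 0.0
```

Request:
send_rows:
  motion:
    - [0.0335,-0.3573,-0.2325,0.2537,-0.4502,-0.8332,1]
    - [0.0335,-0.3573,-0.2325,0.2537,-0.4502,-0.8332,1]
    - [0.0335,-0.3573,-0.2325,0.2537,-0.4502,-0.8332,1]
    - [0.0335,-0.3573,-0.2325,0.2537,-0.4502,-0.8332,1]
    - [0.0335,-0.3573,-0.2325,0.2537,-0.4502,-0.8332,1]
    - [0.0335,-0.3573,-0.2325,0.2537,-0.4502,-0.8332,1]
    - [0.0335,-0.3573,-0.2325,0.2537,-0.4502,-0.8332,1]
    - [0.0335,-0.3573,-0.2325,0.2537,-0.4502,-0.8332,1]

```text
time_s: 3.1
ee_pos: [447.6, -178.2, 144.3]
ee_rot: [179.9, -30.0, 4.1]
force: [0.7, 1.3, -0.7]
gripper_width: 91.0
gripper_force: 0.0
```

Request:
send_rows:
  motion:
    - [0.035,0.0023,-0.06,0,0,0,1]
    - [0.065,0.0043,-0.1126,0,0,0,1]
    - [0.077,0.005,-0.134,0,0,0,1]
    - [0.084,0.0055,-0.146,0,0,0,1]
    - [0.09,0.006,-0.156,0,0,0,1]
    - [0.09,0.006,-0.156,0,0,0,1]

```text
time_s: 3.85
ee_pos: [492.4, -175.4, 65.7]
ee_rot: [180.0, -30.0, 3.9]
force: [0.4, -0.5, 0.7]
gripper_width: 91.0
gripper_force: 0.0
```

```bash
python3 - <<'E'
from h import *
from workcell import env,eyes
p=[[.4065,-.5877,.092],[0,0,-.884]],[[.08,-.5,0],[0,0,-.883]],[[.0335,-.3573,-.2325],[.2537,-.4502,-.8332]],[[.09,.006,-.156],[0,0,0]]
for a in p: applied(*a)
print(cmd()[0],cmd()[1].as_euler("xyz",True)); s=env.state(); print(s["ee_pos"],s["ee_rot"],s["force"],s["qpos"].round(),s["gripper_width"])
ims=[]
for n,(r,c) in (("scene",(150,180)),("top",(130,310))):
    f=eyes.grab_frame(n); ims.append(cv2.resize(f["pixels"][r:r+120,c:c+150,::-1],(400,320),interpolation=cv2.INTER_CUBIC))
cv2.imwrite("pics/g1.png",np.hstack(ims))
E
```

```text
[ 491.763 -175.659   65.726] [179.98667648 -30.00337313   3.8296131 ]
[ 492.3847086  -175.42422677   65.66303782] [179.97028345 -30.00602345   3.91720269] [ 0.40306546 -0.45421578  0.74723981] [-32.  15. 130.  60.  20.  -0.] 91.02016451874601
```

View pics/g1.png

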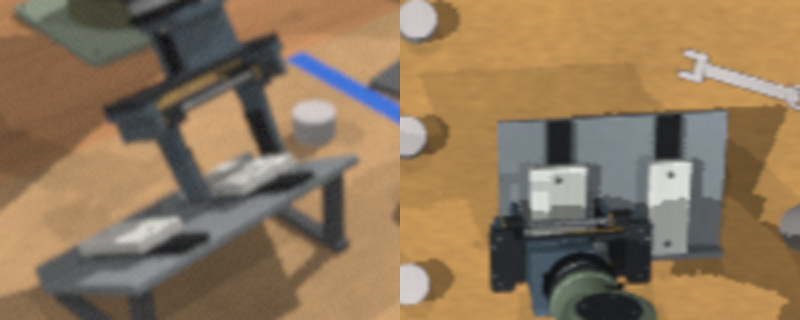

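The fingers straddle the wide plate with no contact, so I'll close on it.

Request:
send_rows:
  motion:
    - [0,0,0,0,0,0,0.3]
    - [0,0,0,0,0,0,-0.2]
    - [0,0,0,0,0,0,-0.2]
    - [0,0,0,0,0,0,-0.2]
    - [0,0,0,0,0,0,-0.2]
    - [0,0,0,0,0,0,-0.2]
  squeeze: 35

```text
time_s: 4.7
ee_pos: [491.9, -176.3, 66.0]
ee_rot: [179.9, -30.0, 3.8]
force: [-2.1, -2.3, 3.2]
gripper_width: 65.8
gripper_force: 35.0
```

Request:
send_rows:
  motion:
    - [-0.005,0,0.009,0,0,0,-0.2]
    - [-0.015,-0.001,0.026,0,0,0,-0.2]
    - [-0.03,-0.002,0.052,0,0,0,-0.2]
    - [-0.05,-0.003,0.087,0,0,0,-0.2]
    - [-0.075,-0.005,0.13,0,0,0,-0.2]
    - [-0.1,-0.007,0.173,0,0,0,-0.2]
    - [-0.1,-0.007,0.23,0,0,0,-0.2]
    - [-0.1,-0.007,0.23,0,0,0,-0.2]
    - [-0.1,-0.007,0.23,0,0,0,-0.2]

```text
time_s: 5.82
ee_pos: [440.7, -178.1, 179.1]
ee_rot: [-179.9, -29.8, 3.8]
force: [-0.5, -0.6, -2.2]
gripper_width: 65.8
gripper_force: 35.0
```

```bash
python3 - <<'E'
from h import *
from workcell import env
applied([-.1,-.007,.23]); print(cmd()[0],env.state()["force"],env.state()["qpos"].round())
r=[180,0,YJ]; q=jig(-72,-60,0); print(q)
plan(([440,20,190],r),([q[0],q[1],150],r),([q[0],q[1],26],r),([q[0],q[1],11.5],r))
E
```

```text
[ 441.763 -179.159  180.726] [-0.45188512 -0.59202069 -2.22353021] [-37.   1. 125.  34.  36.  25.]
[np.float64(493.0181968226779), np.float64(228.7713103061065), 10]
[-0.0035, 0.3983, 0.0185] [-0.0635, 0.4963, 0.1136]  d 199 deg 31
[0.106, 0.4175, -0.08] [0.0, 0.0, 0.0]  d 219 deg 0
[0.0, 0.0, -0.248] [0.0, 0.0, 0.0]  d 124 deg 0
[0.0, 0.0, -0.029] [0.0, 0.0, 0.0]  d 14 deg 0
```

Request:
send_rows:
  motion:
    - [0,0.03,0.006,-0.006,0.04,0.01,-0.2]
    - [0,0.09,0.018,-0.015,0.12,0.027,-0.2]
    - [-0.002,0.16,0.018,-0.026,0.2,0.046,-0.2]
    - [-0.003,0.24,0.018,-0.038,0.3,0.069,-0.2]
    - [-0.0035,0.31,0.0185,-0.051,0.4,0.092,-0.2]
    - [-0.0035,0.37,0.0185,-0.061,0.48,0.11,-0.2]
    - [-0.0035,0.3983,0.0185,-0.0635,0.4963,0.1136,-0.2]
    - [-0.0035,0.3983,0.0185,-0.0635,0.4963,0.1136,-0.2]

```text
time_s: 6.82
ee_pos: [439.3, 20.4, 188.6]
ee_rot: [-180.0, 0.1, 10.9]
force: [-0.5, -0.1, -2.3]
gripper_width: 65.7
gripper_force: 35.0
```

Request:
send_rows:
  motion:
    - [0.01,0.03,0,0,0,0,-0.2]
    - [0.03,0.11,-0.01,0,0,0,-0.2]
    - [0.05,0.2,-0.03,0,0,0,-0.2]
    - [0.075,0.29,-0.05,0,0,0,-0.2]
    - [0.095,0.37,-0.07,0,0,0,-0.2]
    - [0.103,0.405,-0.08,0,0,0,-0.2]
    - [0.106,0.4175,-0.11,0,0,0,-0.2]
    - [0.106,0.4175,-0.18,0,0,0,-0.2]
    - [0.106,0.4175,-0.25,0,0,0,-0.2]
    - [0.106,0.4175,-0.3,0,0,0,-0.2]
    - [0.106,0.4175,-0.32,0,0,0,-0.2]
    - [0.106,0.4175,-0.328,0,0,0,-0.2]
    - [0.106,0.4175,-0.328,0,0,0,-0.2]

```text
time_s: 8.45
ee_pos: [493.5, 228.6, 26.6]
ee_rot: [-180.0, -0.1, 10.8]
force: [0.5, -0.5, -1.6]
gripper_width: 65.5
gripper_force: 35.0
```

```bash
python3 - <<'E'
from h import *
from workcell import env,eyes
applied([-.0035,.3983,.0185],[-.0635,.4963,.1136]); applied([.106,.4175,-.328]); s=env.state(); print(cmd()[0],s["ee_pos"],s["ee_rot"],s["force"],s["qpos"].round())
ims=[]
for n,(r,c) in (("scene",(110,300)),("top",(150,190))):
    f=eyes.grab_frame(n); ims.append(cv2.resize(f["pixels"][r:r+120,c:c+150,::-1],(400,320),interpolation=cv2.INTER_CUBIC))
cv2.imwrite("pics/p1.png",np.hstack(ims))
E
```

```text
[493.013 228.741  25.976] [493.51576264 228.59999205  26.56411674] [-1.79995788e+02 -6.85166744e-02  1.07814272e+01] [ 0.51741257 -0.54596365 -1.64031477] [ 24.  26. 108.  -0.  46. 103.]
```

View pics/p1.png

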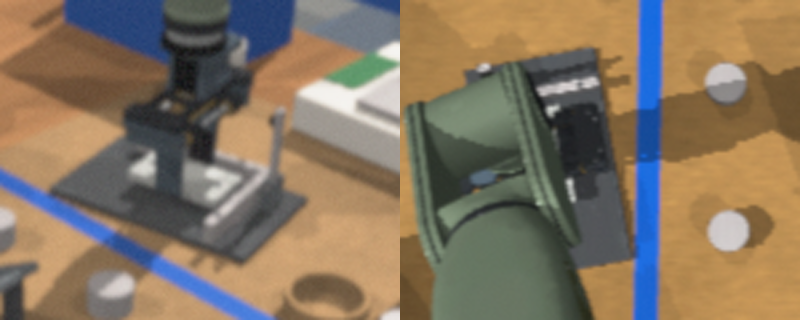

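The plate is held level over the base, clear of both fences. Next I'll lower it slowly.

Request:
send_rows:
  motion:
    - [0,0,-0.008,0,0,0,-0.2]
    - [0,0,-0.014,0,0,0,-0.2]
    - [0,0,-0.02,0,0,0,-0.2]
    - [0,0,-0.024,0,0,0,-0.2]
    - [0,0,-0.026,0,0,0,-0.2]
    - [0,0,-0.026,0,0,0,-0.2]

```text
time_s: 9.3
ee_pos: [493.1, 228.8, 13.0]
ee_rot: [180.0, -0.0, 10.8]
force: [1.1, -0.0, -2.2]
gripper_width: 65.7
gripper_force: 35.0
```

Request:
send_rows:
  motion:
    - [0,0,-0.001,0,0,0,-0.2]
    - [0,0,-0.002,0,0,0,-0.2]
    - [0,0,-0.002,0,0,0,-0.2]

```text
time_s: 9.68
ee_pos: [493.1, 228.8, 12.8]
ee_rot: [-180.0, -0.0, 10.8]
force: [-1.9, -1.1, 6.1]
gripper_width: 65.8
gripper_force: 35.0
```

Request:
send_rows:
  motion:
    - [0,0,-0.001,0,0,0,-0.2]
    - [0,0,-0.002,0,0,0,-0.2]
    - [0,0,-0.002,0,0,0,-0.2]

```text
time_s: 10.05
ee_pos: [493.2, 228.8, 12.8]
ee_rot: [-180.0, -0.1, 10.8]
force: [-3.2, -2.4, 12.5]
gripper_width: 65.4
gripper_force: 35.0
```

Request:
send_rows:
  motion:
    - [0,0,0.002,0,0,0,-0.2]
    - [0,0,0.002,0,0,0,0.65]
    - [0,0,0.002,0,0,0,0.65]
    - [0,0,0.002,0,0,0,0.65]
    - [0,0,0.03,0,0,0,0.65]
    - [0,0,0.1,0,0,0,0.65]
    - [0,0,0.1,0,0,0,0.65]

```text
time_s: 10.92
ee_pos: [495.3, 229.7, 64.2]
ee_rot: [-179.9, -0.4, 10.8]
force: [-0.4, -0.3, -0.1]
gripper_width: 75.0
gripper_force: 0.0
```

Request:
send_rows:
  motion:
    - [0.012,-0.06,0,0,0,0,-1]
    - [0.024,-0.126,0,0,0,0,-1]
    - [0.024,-0.126,0,0,0,0,-1]
    - [0.024,-0.126,0,0,0,0,-1]
    - [0.024,-0.126,0,0,0,0,-1]

```text
time_s: 11.55
ee_pos: [504.8, 166.5, 60.9]
ee_rot: [-180.0, 0.0, 10.9]
force: [-1.1, -0.1, 0.1]
gripper_width: 28.2
gripper_force: 0.0
```

```bash
python3 - <<'E'
from h import *
from workcell import env,eyes
applied([0,0,-.026]);applied([0,0,-.002]);applied([0,0,-.002]);applied([0,0,.1]);applied([.024,-.126,0]); s=env.state(); print(cmd()[0],s["ee_pos"],s["ee_rot"],s["force"],s["gripper_width"])
f=eyes.grab_frame("top"); S=6; im=f["pixels"]
g=cv2.resize(im[165:260,205:285],None,fx=S,fy=S,interpolation=cv2.INTER_CUBIC)
f2=eyes.grab_frame("scene"); g2=cv2.resize(f2["pixels"][130:225,310:420],None,fx=S*.8,fy=S,interpolation=cv2.INTER_CUBIC)
cv2.imwrite("pics/p2.png",cv2.resize(np.hstack([g,g2[:g.shape[0],:]])[:,:,::-1],(800,456)))
R=Rt.from_euler("z",YJ,True)
s0=jig(-72,-122,2.5); s1=jig(-72,-79.5,2.5); s2=jig(-72,-75,2.5); r=[180,0,YJ]
plan((s0,r),(s1,r),(s2,r))
E
```

```text
[505.013 165.741  60.976] [504.84843474 166.49911476  60.89899027] [-1.79993687e+02  4.38265939e-03  1.08527909e+01] [-1.07428298 -0.12454073  0.08544707] 28.209463165598823
[-0.0008, 0.0043, -0.097] [-0.0, 0.0, -0.0]  d 49 deg 0
[-0.0159, 0.0835, 0.0] [0.0, 0.0, 0.0]  d 43 deg 0
[-0.0017, 0.0088, 0.0] [0.0, 0.0, 0.0]  d 4 deg 0
```

View pics/p2.png

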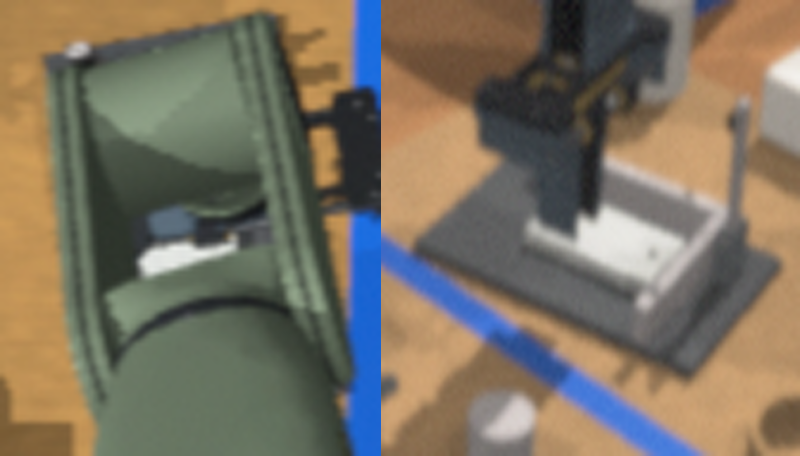

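Request:
send_rows:
  motion:
    - [0,0.004,0,0,0,0,-1]
    - [0,0.004,0,0,0,0,-1]
    - [0,0.004,0,0,0,0,-1]
    - [-0.001,0.004,-0.05,0,0,0,-1]
    - [-0.001,0.004,-0.085,0,0,0,-1]
    - [-0.001,0.004,-0.096,0,0,0,-1]
    - [-0.001,0.004,-0.096,0,0,0,-1]

```text
time_s: 12.52
ee_pos: [504.6, 167.7, 13.0]
ee_rot: [180.0, 0.0, 10.8]
force: [0.3, 0.2, -0.1]
gripper_width: 0.5
gripper_force: 0.0
```

Request:
send_rows:
  motion:
    - [-0.001,0.008,0,0,0,0,-1]
    - [-0.004,0.02,0,0,0,0,-1]
    - [-0.006,0.032,0,0,0,0,-1]
    - [-0.008,0.042,0,0,0,0,-1]
    - [-0.01,0.052,0,0,0,0,-1]
    - [-0.012,0.062,0,0,0,0,-1]
    - [-0.0135,0.07,0,0,0,0,-1]
    - [-0.0145,0.076,0,0,0,0,-1]
    - [-0.0145,0.076,0,0,0,0,-1]

```text
time_s: 13.65
ee_pos: [497.2, 206.2, 12.9]
ee_rot: [-180.0, -0.0, 10.8]
force: [0.2, -1.0, 0.0]
gripper_width: 0.4
gripper_force: 0.4
```

Request:
send_rows:
  motion:
    - [-0.0004,0.002,0,0,0,0,-1]
    - [-0.0008,0.004,0,0,0,0,-1]
    - [-0.0012,0.006,0,0,0,0,-1]
    - [-0.0016,0.008,0,0,0,0,-1]
    - [-0.0016,0.008,0,0,0,0,-1]

```text
time_s: 14.28
ee_pos: [496.3, 209.8, 12.9]
ee_rot: [180.0, 0.0, 10.8]
force: [0.1, -1.6, 0.4]
gripper_width: 0.5
gripper_force: 0.8
```

Request:
send_rows:
  motion:
    - [-0.0004,0.002,0,0,0,0,-1]
    - [-0.0008,0.004,0,0,0,0,-1]
    - [-0.0008,0.004,0,0,0,0,-1]

```text
time_s: 14.65
ee_pos: [496.6, 210.4, 12.9]
ee_rot: [179.9, -0.0, 10.9]
force: [2.2, -7.7, 0.3]
gripper_width: 0.1
gripper_force: 4.0
```

Request:
send_rows:
  motion:
    - [-0.0004,0.002,0,0,0,0,-1]
    - [-0.0006,0.003,0,0,0,0,-1]
    - [-0.0006,0.003,0,0,0,0,-1]

```text
time_s: 15.02
ee_pos: [496.6, 210.5, 12.9]
ee_rot: [179.7, -0.0, 11.0]
force: [4.3, -12.7, 0.6]
gripper_width: 0.2
gripper_force: 6.7
```

```bash
python3 - <<'E'
from h import *
from workcell import env
for a in ([-.001,.004,-.096],[-.0145,.076,0],[-.0016,.008,0],[-.0008,.004,0],[-.0006,.003,0]): applied(a)
s=env.state();print(cmd()[0],s["ee_pos"],s["ee_rot"],s["force"])
a=np.radians(YJ);R=np.array([[np.cos(a),np.sin(a)],[-np.sin(a),np.cos(a)]]);print("jig",R@(s["ee_pos"][:2]-C))
r=[180,0,YJ]
plan((jig(-72,-100,3),r),(jig(-72,-100,50),r),(jig(-168,-34,50),r),(jig(-168,-34,3),r),(jig(-136,-34,3),r))
E
```

```text
[495.763 213.241  12.976] [496.55794    210.46302237  12.93740912] [ 1.79718236e+02 -1.15256699e-02  1.09548269e+01] [  4.26861467 -12.66546463   0.57232825]
jig [-71.95358647 -78.64727955]
[0.0095, -0.0475, 0.0] [-0.0, 0.0, -0.0]  d 24 deg 0
[0.0, 0.0, 0.094] [0.0, 0.0, 0.0]  d 47 deg 0
[-0.2133, 0.0937, 0.0] [0.0, 0.0, 0.0]  d 116 deg 0
[0.0, 0.0, -0.094] [0.0, 0.0, 0.0]  d 47 deg 0
[0.0629, 0.012, 0.0] [0.0, 0.0, 0.0]  d 32 deg 0
```

Request:
send_rows:
  motion:
    - [0.005,-0.024,0,0,0,0,-1]
    - [0.0095,-0.0475,0.01,0,0,0,-1]
    - [0.0095,-0.0475,0.05,0,0,0,-1]
    - [0.0095,-0.0475,0.094,0,0,0,-1]
    - [-0.1,0.0,0.094,0,0,0,-1]
    - [-0.2038,0.0462,0.094,0,0,0,-1]
    - [-0.2038,0.0462,0.094,0,0,0,-1]
    - [-0.2038,0.0462,0.05,0,0,0,-1]
    - [-0.2038,0.0462,0.01,0,0,0,-1]
    - [-0.2038,0.0462,0,0,0,0,-1]
    - [-0.2038,0.0462,0,0,0,0,-1]

```text
time_s: 16.4
ee_pos: [394.5, 236.3, 13.1]
ee_rot: [-180.0, -0.0, 10.8]
force: [0.3, 0.3, 1.5]
gripper_width: 0.2
gripper_force: 0.0
```

Request:
send_rows:
  motion:
    - [0.012,0.0023,0,0,0,0,-1]
    - [0.024,0.0046,0,0,0,0,-1]
    - [0.033,0.0063,0,0,0,0,-1]
    - [0.041,0.0078,0,0,0,0,-1]
    - [0.049,0.0093,0,0,0,0,-1]
    - [0.056,0.0107,0,0,0,0,-1]
    - [0.06,0.0115,0,0,0,0,-1]
    - [0.06,0.0115,0,0,0,0,-1]

```text
time_s: 17.4
ee_pos: [424.4, 242.2, 12.9]
ee_rot: [-180.0, -0.0, 10.8]
force: [0.1, 0.4, 0.2]
gripper_width: 0.3
gripper_force: 0.1
```

Request:
send_rows:
  motion:
    - [0.003,0.0006,0,0,0,0,-1]
    - [0.006,0.0012,0,0,0,0,-1]
    - [0.009,0.0018,0,0,0,0,-1]
    - [0.009,0.0018,0,0,0,0,-1]

```text
time_s: 17.9
ee_pos: [425.5, 242.2, 12.8]
ee_rot: [179.9, 0.3, 10.8]
force: [-7.6, -0.2, 5.7]
gripper_width: 0.5
gripper_force: 3.9
```

Request:
send_rows:
  motion:
    - [0.001,0.0002,0,0,0,0,-1]
    - [0.0024,0.0005,0,0,0,0,-1]
    - [0.0024,0.0005,0,0,0,0,-1]

```text
time_s: 18.27
ee_pos: [425.5, 242.1, 12.7]
ee_rot: [179.9, 0.5, 10.8]
force: [-10.3, -0.1, 7.8]
gripper_width: 0.1
gripper_force: 5.1
```

```bash
python3 - <<'E'
from h import *
from workcell import env,eyes
for a in ([-.2038,.0462,0],[.06,.0115,0],[.009,.0018,0],[.0024,.0005,0]): applied(a)
s=env.state();print(cmd()[0],s["ee_pos"],s["ee_rot"],s["force"])
r=[180,0,YJ]
plan((jig(-160,-34,3),r),(jig(-160,-34,60),r),(jig(-60,-110,60),r),(jig(-60,-110,3),r),(jig(-60,-78.6,3),r))
E
```

```text
[429.563 243.241  12.976] [425.5306917  242.14108433  12.70202027] [179.932884     0.48278509  10.76137493] [-10.29840967  -0.06010335   7.82150287]
[-0.0557, -0.0108, 0.0] [-0.0, 0.0, -0.0]  d 28 deg 0
[0.0, 0.0, 0.114] [0.0, 0.0, 0.0]  d 57 deg 0
[0.2249, -0.1118, 0.0] [0.0, 0.0, 0.0]  d 126 deg 0
[0.0, 0.0, -0.114] [0.0, 0.0, 0.0]  d 57 deg 0
[-0.0118, 0.0617, 0.0] [0.0, 0.0, 0.0]  d 31 deg 0
```

Request:
send_rows:
  motion:
    - [-0.02,-0.004,0,0,0,0,-1]
    - [-0.0557,-0.0108,0.01,0,0,0,-1]
    - [-0.0557,-0.0108,0.06,0,0,0,-1]
    - [-0.0557,-0.0108,0.114,0,0,0,-1]
    - [0.06,-0.068,0.114,0,0,0,-1]
    - [0.1692,-0.1226,0.114,0,0,0,-1]
    - [0.1692,-0.1226,0.114,0,0,0,-1]
    - [0.1692,-0.1226,0.06,0,0,0,-1]
    - [0.1692,-0.1226,0.01,0,0,0,-1]
    - [0.1692,-0.1226,0,0,0,0,-1]
    - [0.165,-0.102,0,0,0,0,-1]
    - [0.161,-0.082,0,0,0,0,-1]
    - [0.159,-0.069,0,0,0,0,-1]
    - [0.158,-0.065,0,0,0,0,-1]
    - [0.1574,-0.062,0,0,0,0,-1]
    - [0.157,-0.059,0,0,0,0,-1]
    - [0.157,-0.057,0,0,0,0,-1]
    - [0.157,-0.057,0,0,0,0,-1]

```text
time_s: 20.52
ee_pos: [508.7, 212.8, 13.3]
ee_rot: [179.8, -0.0, 10.9]
force: [2.4, -8.1, 4.0]
gripper_width: 0.2
gripper_force: 4.2
```

```bash
python3 - <<'E'
from h import *
from workcell import env,eyes
applied([.157,-.057,0])
s=env.state();print(cmd()[0],s["ee_pos"],s["ee_rot"],s["force"])
a=np.radians(YJ);R=np.array([[np.cos(a),np.sin(a)],[-np.sin(a),np.cos(a)]]);print("jig",R@(s["ee_pos"][:2]-C))
r=[180,0,YJ]
psi=np.radians(3.8); n=np.array([-.5*np.cos(psi),-.5*np.sin(psi),.866]); T=np.array([493.6,-307,74.7]); r2=[180,-30,3.8]
g=T-n*10.5; print(g)
plan((jig(-60,-110,3),r),(jig(-60,-110,150),r),([430,-100,190],r),(g+n*90,r2),(g,r2))
E
```

```text
[508.063 214.741  12.976] [508.71823751 212.8174061   13.27837325] [ 1.79822064e+02 -2.04480332e-02  1.08743529e+01] [ 2.35608843 -8.14305887  4.03003262]
jig [-59.56751374 -78.61321096]
[ 498.83845771 -306.65206202   65.607     ]
[0.0122, -0.0657, 0.0] [-0.0, 0.0, -0.0]  d 33 deg 0
[0.0, 0.0, 0.294] [0.0, 0.0, 0.0]  d 147 deg 0
[-0.1683, -0.5638, 0.06] [0.0, 0.0, 0.0]  d 296 deg 0
[0.0479, -0.4193, -0.0929] [0.0636, -0.4963, -0.114]  d 216 deg 31
[0.0898, 0.006, -0.1559] [0.0, 0.0, 0.0]  d 90 deg 0
```

Request:
send_rows:
  motion:
    - [0.0122,-0.0657,0,0,0,0,-1]
    - [0.0122,-0.0657,0.1,0,0,0,0]
    - [0.0122,-0.0657,0.2,0,0,0,1]
    - [0.0122,-0.0657,0.294,0,0,0,1]
    - [-0.15,-0.6,0.354,0,0,0,1]
    - [-0.156,-0.6295,0.354,0,0,0,1]
    - [-0.156,-0.6295,0.354,0,0,0,1]
    - [-0.156,-0.6295,0.354,0,0,0,1]
    - [-0.156,-0.6295,0.354,0,0,0,1]
    - [-0.156,-0.6295,0.354,0,0,0,1]

```text
time_s: 21.78
ee_pos: [429.4, -102.1, 190.3]
ee_rot: [180.0, -0.0, 10.5]
force: [0.2, -0.2, 0.3]
gripper_width: 87.8
gripper_force: 0.0
```

Request:
send_rows:
  motion:
    - [0.048,-0.4193,-0.093,0.0636,-0.4963,-0.114,1]
    - [0.048,-0.4193,-0.093,0.0636,-0.4963,-0.114,1]
    - [0.048,-0.4193,-0.093,0.0636,-0.4963,-0.114,1]
    - [0.048,-0.4193,-0.093,0.0636,-0.4963,-0.114,1]
    - [0.048,-0.4193,-0.093,0.0636,-0.4963,-0.114,1]
    - [0.048,-0.4193,-0.093,0.0636,-0.4963,-0.114,1]

```text
time_s: 22.52
ee_pos: [454.4, -309.0, 143.1]
ee_rot: [-179.9, -30.0, 3.8]
force: [0.0, 0.9, 0.0]
gripper_width: 90.9
gripper_force: 0.0
```

```bash
python3 - <<'E'
from h import *
from workcell import env,eyes
applied([-.156,-.6295,.354]);applied([.048,-.4193,-.093],[.0636,-.4963,-.114])
s=env.state();print(cmd()[0],s["ee_pos"],s["ee_rot"],s["force"],s["qpos"].round())
psi=np.radians(3.8); n=np.array([-.5*np.cos(psi),-.5*np.sin(psi),.866]); T=np.array([493.6,-307,74.7]); r2=[180,-30,3.8]
plan((T-n*11.3,r2))
f=eyes.grab_frame("top"); np.savez("t2.npz",**f); g=cv2.resize(f["pixels"][165:260,205:285],None,fx=6,fy=6,interpolation=cv2.INTER_CUBIC)
cv2.imwrite("pics/w.png",g[:,:,::-1])
E
```

```text
[ 454.063 -309.659  143.476] [ 454.40272778 -308.95825202  143.0502339 ] [-179.87892986  -29.96593444    3.75728145] [0.02672753 0.90610703 0.04703801] [-50.  12. 117.  40.  39.   7.]
[0.0903, 0.0061, -0.1571] [-0.0, 0.0001, -0.0]  d 91 deg 0
```

View pics/w.png

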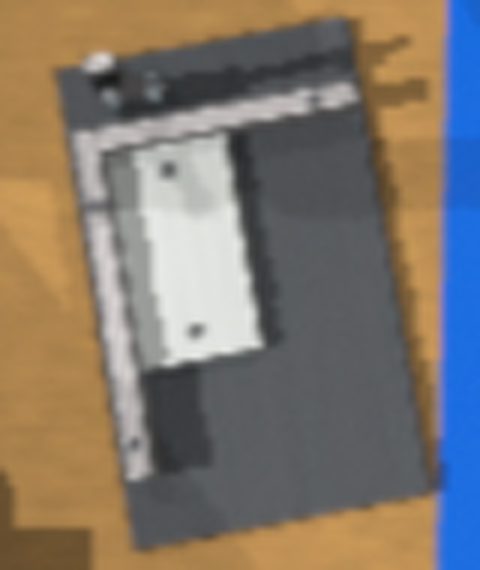

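The wide plate sits flush in the corner, and the grey strip along the long fence is only shadow. Next I'll grasp the narrow plate.

Request:
send_rows:
  motion:
    - [0.035,0.0023,-0.06,0,0,0,1]
    - [0.065,0.0043,-0.1126,0,0,0,1]
    - [0.077,0.005,-0.134,0,0,0,1]
    - [0.084,0.0055,-0.146,0,0,0,1]
    - [0.09,0.006,-0.157,0,0,0,1]
    - [0.09,0.006,-0.157,0,0,0,1]

```text
time_s: 23.32
ee_pos: [499.2, -306.6, 65.3]
ee_rot: [180.0, -30.0, 3.8]
force: [0.3, -0.3, 0.3]
gripper_width: 91.1
gripper_force: 0.0
```

Request:
send_rows:
  motion:
    - [0,0,0,0,0,0,0.3]
    - [0,0,0,0,0,0,-0.2]
    - [0,0,0,0,0,0,-0.5]
    - [0,0,0,0,0,0,-0.5]
    - [0,0,0,0,0,0,-0.5]
    - [0,0,0,0,0,0,-0.5]
    - [0,0,0,0,0,0,-0.5]
  squeeze: 35

```text
time_s: 24.2
ee_pos: [499.2, -307.1, 65.1]
ee_rot: [179.9, -30.0, 3.8]
force: [-0.1, -1.5, 0.3]
gripper_width: 47.7
gripper_force: 35.0
```

Request:
send_rows:
  motion:
    - [-0.005,0,0.009,0,0,0,-0.5]
    - [-0.015,-0.001,0.026,0,0,0,-0.5]
    - [-0.03,-0.002,0.052,0,0,0,-0.5]
    - [-0.05,-0.003,0.087,0,0,0,-0.5]
    - [-0.075,-0.005,0.13,0,0,0,-0.5]
    - [-0.1,-0.007,0.173,0,0,0,-0.5]
    - [-0.1,-0.007,0.23,0,0,0,-0.5]
    - [-0.1,-0.007,0.23,0,0,0,-0.5]

```text
time_s: 25.2
ee_pos: [449.0, -310.9, 182.0]
ee_rot: [179.7, -30.1, 3.9]
force: [-1.1, -0.7, -2.1]
gripper_width: 47.6
gripper_force: 35.0
```

```bash
python3 - <<'E'
from h import *
from workcell import env
applied([.09,.006,-.157]);applied([-.1,-.007,.23]); print(cmd()[0],env.state()["force"],env.state()["gripper_width"])
r=[180,0,YJ]; q=jig(-72,-48,0); print(q)
plan(([430,-70,190],r),([q[0],q[1],150],r),([q[0],q[1],40],r))
E
```

```text
[ 449.063 -310.159  179.976] [-1.09574135 -0.65823638 -2.13274609] 47.613010091934264
[np.float64(490.7696210476492), np.float64(240.55875731485077), 10]
[-0.0381, 0.4803, 0.02] [-0.0636, 0.4963, 0.114]  d 241 deg 31
[0.1215, 0.6211, -0.08] [0.0, 0.0, 0.0]  d 319 deg 0
[0.0, 0.0, -0.22] [0.0, 0.0, 0.0]  d 110 deg 0
```

Request:
send_rows:
  motion:
    - [0,0.03,0.006,-0.006,0.04,0.01,-0.5]
    - [0,0.09,0.018,-0.015,0.12,0.027,-0.5]
    - [-0.01,0.17,0.018,-0.026,0.2,0.046,-0.5]
    - [-0.02,0.26,0.018,-0.038,0.3,0.069,-0.5]
    - [-0.03,0.35,0.02,-0.051,0.4,0.092,-0.5]
    - [-0.0381,0.43,0.02,-0.061,0.48,0.11,-0.5]
    - [-0.0381,0.4803,0.02,-0.0636,0.4963,0.114,-0.5]
    - [-0.0381,0.4803,0.02,-0.0636,0.4963,0.114,-0.5]

```text
time_s: 26.2
ee_pos: [429.2, -68.4, 188.5]
ee_rot: [-179.9, 0.2, 11.0]
force: [-0.7, -0.2, -2.0]
gripper_width: 47.5
gripper_force: 35.0
```

Request:
send_rows:
  motion:
    - [0.01,0.04,0,0,0,0,-0.5]
    - [0.025,0.12,0,0,0,0,-0.5]
    - [0.045,0.22,0,0,0,0,-0.5]
    - [0.064,0.32,-0.01,0,0,0,-0.5]
    - [0.083,0.42,-0.03,0,0,0,-0.5]
    - [0.1,0.52,-0.05,0,0,0,-0.5]
    - [0.114,0.585,-0.07,0,0,0,-0.5]
    - [0.1215,0.6211,-0.1,0,0,0,-0.5]
    - [0.1215,0.6211,-0.17,0,0,0,-0.5]
    - [0.1215,0.6211,-0.24,0,0,0,-0.5]
    - [0.1215,0.6211,-0.29,0,0,0,-0.5]
    - [0.1215,0.6211,-0.31,0,0,0,-0.5]
    - [0.1215,0.6211,-0.318,0,0,0,-0.5]
    - [0.1215,0.6211,-0.318,0,0,0,-0.5]

```text
time_s: 27.95
ee_pos: [491.3, 240.4, 31.5]
ee_rot: [-180.0, -0.1, 10.8]
force: [-0.4, -0.3, -1.8]
gripper_width: 47.9
gripper_force: 35.0
```

```bash
python3 - <<'E'
from h import *
from workcell import env
applied([-.0381,.4803,.02],[-.0636,.4963,.114]);applied([.1215,.6211,-.318]); s=env.state();print(cmd()[0],s["ee_pos"],s["ee_rot"],s["force"],s["gripper_width"])
E
```

```text
[490.763 240.541  30.976] [491.27533912 240.41815976  31.46321786] [-1.79994474e+02 -5.84191388e-02  1.07860465e+01] [-0.35176462 -0.32598427 -1.78410447] 47.94445199082414
```

Contact is expected at a TCP height of about 24 to 25.

Request:
send_rows:
  motion:
    - [0,0,-0.004,0,0,0,-0.5]
    - [0,0,-0.008,0,0,0,-0.5]
    - [0,0,-0.011,0,0,0,-0.5]
    - [0,0,-0.011,0,0,0,-0.5]

```text
time_s: 28.45
ee_pos: [490.7, 240.5, 25.4]
ee_rot: [180.0, 0.0, 10.8]
force: [-0.2, -0.5, -2.1]
gripper_width: 47.7
gripper_force: 35.0
```

Request:
send_rows:
  motion:
    - [0,0,-0.001,0,0,0,-0.5]
    - [0,0,-0.002,0,0,0,-0.5]
    - [0,0,-0.003,0,0,0,-0.5]
    - [0,0,-0.003,0,0,0,-0.5]

```text
time_s: 28.95
ee_pos: [490.8, 240.6, 24.3]
ee_rot: [-180.0, -0.0, 10.8]
force: [-0.7, -0.5, 3.1]
gripper_width: 47.9
gripper_force: 35.0
```

Request:
send_rows:
  motion:
    - [0,0,-0.001,0,0,0,-0.5]
    - [0,0,0,0,0,0,-0.5]
    - [0,0,0,0,0,0,0.25]
    - [0,0,0,0,0,0,0.25]
    - [0,0,0,0,0,0,0.25]
    - [0,0,0.03,0,0,0,0.25]
    - [0,0,0.09,0,0,0,0.25]
    - [0,0,0.09,0,0,0,0.25]
    - [0.0195,-0.102,0.09,0,0,0,-1]
    - [0.0195,-0.102,0.09,0,0,0,-1]
    - [0.0195,-0.102,0.09,0,0,0,-1]
    - [0.0195,-0.102,0.09,0,0,0,-1]
    - [0.0195,-0.102,0.09,0,0,0,-1]
    - [0.0195,-0.102,0.09,0,0,0,-1]

```text
time_s: 30.7
ee_pos: [500.4, 190.0, 68.9]
ee_rot: [180.0, 0.0, 10.8]
force: [0.3, 0.8, 0.4]
gripper_width: 1.1
gripper_force: 0.0
```

```bash
python3 - <<'E'
from h import *
from workcell import env,eyes
applied([0,0,-.011]);applied([0,0,-.003]);applied([.0195,-.102,.09]); s=env.state();print(cmd()[0],s["ee_pos"],s["ee_rot"],s["force"],s["gripper_width"])
r=[180,0,YJ]
plan((jig(-72,-100,14.7),r),(jig(-72,-64,14.7),r))
f2=eyes.grab_frame("scene"); cv2.imwrite("pics/n1.png",cv2.resize(f2["pixels"][130:225,310:420,::-1],None,fx=5,fy=5,interpolation=cv2.INTER_CUBIC))
E
```

```text
[500.513 189.541  68.976] [500.37838861 190.02137757  68.89612267] [1.79997771e+02 5.26615294e-03 1.08461133e+01] [0.28289382 0.83573553 0.41734867] 1.0525448090710867
[0.0, -0.0001, -0.0886] [-0.0, 0.0, -0.0]  d 44 deg 0
[-0.0135, 0.0707, 0.0] [0.0, 0.0, 0.0]  d 36 deg 0
```

View pics/n1.png

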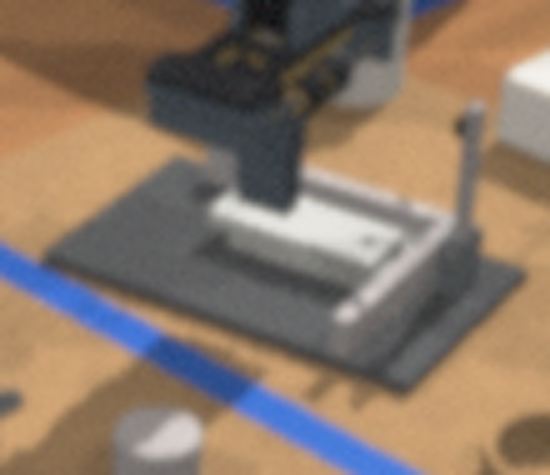

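The narrow plate lies on the wide one, clear of both fences. Now the +y push.

Request:
send_rows:
  motion:
    - [0,0,-0.04,0,0,0,-1]
    - [0,0,-0.08,0,0,0,-1]
    - [0,0,-0.0885,0,0,0,-1]
    - [0,0,-0.0885,0,0,0,-1]
    - [-0.003,0.014,-0.0885,0,0,0,-1]
    - [-0.005,0.026,-0.0885,0,0,0,-1]
    - [-0.0073,0.038,-0.0885,0,0,0,-1]
    - [-0.0092,0.048,-0.0885,0,0,0,-1]
    - [-0.011,0.058,-0.0885,0,0,0,-1]
    - [-0.0127,0.067,-0.0885,0,0,0,-1]
    - [-0.0138,0.072,-0.0885,0,0,0,-1]
    - [-0.0138,0.072,-0.0885,0,0,0,-1]

```text
time_s: 32.25
ee_pos: [493.5, 225.9, 24.6]
ee_rot: [-180.0, 0.0, 10.8]
force: [0.4, -0.8, 0.3]
gripper_width: 0.4
gripper_force: 0.1
```

Request:
send_rows:
  motion:
    - [-0.0004,0.002,0,0,0,0,-1]
    - [-0.0008,0.004,0,0,0,0,-1]
    - [-0.0012,0.006,0,0,0,0,-1]
    - [-0.0016,0.008,0,0,0,0,-1]
    - [-0.0016,0.008,0,0,0,0,-1]

```text
time_s: 32.88
ee_pos: [493.2, 228.0, 24.6]
ee_rot: [179.8, 0.0, 10.9]
force: [2.8, -7.6, 0.3]
gripper_width: 0.5
gripper_force: 3.8
```

Request:
send_rows:
  motion:
    - [-0.0004,0.002,0,0,0,0,-1]
    - [-0.0006,0.003,0,0,0,0,-1]
    - [-0.0006,0.003,0,0,0,0,-1]

```text
time_s: 33.25
ee_pos: [493.2, 228.1, 24.6]
ee_rot: [179.7, 0.0, 10.9]
force: [4.6, -11.9, 0.1]
gripper_width: 0.5
gripper_force: 6.5
```

```bash
python3 - <<'E'
from h import *
from workcell import env
for a in ([-.0138,.072,-.0885],[-.0016,.008,0],[-.0006,.003,0]): applied(a)
s=env.state();print(cmd()[0],s["ee_pos"],s["ee_rot"],s["force"])
a=np.radians(YJ);R=np.array([[np.cos(a),np.sin(a)],[-np.sin(a),np.cos(a)]]);print("jig",R@(s["ee_pos"][:2]-C))
r=[180,0,YJ]
p0,_=cmd()
for q in (jig(-72,-80,14.7),jig(-165,-25,60),jig(-165,-25,14.7),jig(-139,-25,14.7),jig(-132,-25,14.7)): print(np.round((np.array(q)-p0)/500,4))
E
```

```text
[492.513 231.041  24.726] [493.21204866 228.10768508  24.63033689] [1.79699571e+02 7.41059050e-03 1.09498785e+01] [  4.60371406 -11.8919759    0.11887715]
jig [-71.93393277 -60.68819481]
[ 0.0085 -0.0438 -0.0001]
[-0.1948  0.0294  0.0905]
[-1.948e-01  2.940e-02 -1.000e-04]
[-1.437e-01  3.910e-02 -1.000e-04]
[-1.30e-01  4.17e-02 -1.00e-04]
```

Request:
send_rows:
  motion:
    - [0.004,-0.02,0,0,0,0,-1]
    - [0.0085,-0.0438,0.02,0,0,0,-1]
    - [0.0085,-0.0438,0.09,0,0,0,-1]
    - [-0.1,-0.007,0.09,0,0,0,-1]
    - [-0.195,0.0294,0.09,0,0,0,-1]
    - [-0.195,0.0294,0.09,0,0,0,-1]
    - [-0.195,0.0294,0.04,0,0,0,-1]
    - [-0.195,0.0294,0,0,0,0,-1]
    - [-0.195,0.0294,0,0,0,0,-1]
    - [-0.184,0.0315,0,0,0,0,-1]
    - [-0.172,0.0338,0,0,0,0,-1]
    - [-0.164,0.0353,0,0,0,0,-1]
    - [-0.156,0.0369,0,0,0,0,-1]
    - [-0.149,0.0382,0,0,0,0,-1]
    - [-0.143,0.0393,0,0,0,0,-1]
    - [-0.139,0.04,0,0,0,0,-1]
    - [-0.137,0.0404,0,0,0,0,-1]
    - [-0.137,0.0404,0,0,0,0,-1]

```text
time_s: 35.5
ee_pos: [423.7, 251.1, 24.7]
ee_rot: [180.0, 0.0, 10.8]
force: [-3.8, -0.4, 1.9]
gripper_width: 0.6
gripper_force: 1.4
```

Request:
send_rows:
  motion:
    - [0.0025,0.0005,0,0,0,0,-1]
    - [0.005,0.001,0,0,0,0,-1]
    - [0.007,0.0014,0,0,0,0,-1]
    - [0.007,0.0014,0,0,0,0,-1]

```text
time_s: 36.0
ee_pos: [423.8, 251.0, 24.4]
ee_rot: [179.9, 0.4, 10.8]
force: [-11.2, -0.1, 7.9]
gripper_width: 0.6
gripper_force: 5.2
```

```bash
python3 - <<'E'
from h import *
from workcell import env
for a in ([-.137,.0404,0],[.007,.0014,0]): applied(a)
s=env.state();print(cmd()[0],s["ee_pos"],s["ee_rot"],s["force"])
a=np.radians(YJ);R=np.array([[np.cos(a),np.sin(a)],[-np.sin(a),np.cos(a)]]);print("jig",R@(s["ee_pos"][:2]-C))
E
```

```text
[427.513 251.941  24.726] [423.81088888 250.98887136  24.44917122] [179.94415458   0.44353812  10.7601229 ] [-11.15285116  -0.14040388   7.89631521]
jig [-135.81830045  -25.2078167 ]
```

```bash
python3 - <<'E'
from h import *
p0,_=cmd()
for q in (jig(-160,-25,14.7),jig(-160,-25,60),jig(-60,-95,60),jig(-60,-95,14.7),jig(-60,-63,14.7),jig(-60,-58,14.7)): print(np.round((np.array(q)-p0)/500,4))
E
```

```text
[-0.055  -0.0106 -0.0001]
[-0.055  -0.0106  0.0905]
[ 0.1677 -0.1106  0.0905]
[ 1.677e-01 -1.106e-01 -1.000e-04]
[ 1.557e-01 -4.770e-02 -1.000e-04]
[ 1.538e-01 -3.790e-02 -1.000e-04]
```

Request:
send_rows:
  motion:
    - [-0.02,-0.004,0,0,0,0,-1]
    - [-0.055,-0.0106,0.01,0,0,0,-1]
    - [-0.055,-0.0106,0.09,0,0,0,-1]
    - [0.06,-0.06,0.09,0,0,0,-1]
    - [0.1677,-0.1106,0.09,0,0,0,-1]
    - [0.1677,-0.1106,0.09,0,0,0,-1]
    - [0.1677,-0.1106,0.04,0,0,0,-1]
    - [0.1677,-0.1106,0,0,0,0,-1]
    - [0.1677,-0.1106,0,0,0,0,-1]
    - [0.163,-0.086,0,0,0,0,-1]
    - [0.159,-0.066,0,0,0,0,-1]
    - [0.157,-0.055,0,0,0,0,-1]
    - [0.156,-0.05,0,0,0,0,-1]
    - [0.155,-0.046,0,0,0,0,-1]
    - [0.1545,-0.042,0,0,0,0,-1]
    - [0.154,-0.039,0,0,0,0,-1]
    - [0.154,-0.038,0,0,0,0,-1]
    - [0.154,-0.038,0,0,0,0,-1]

```text
time_s: 38.25
ee_pos: [505.0, 230.4, 24.8]
ee_rot: [179.8, 0.0, 10.9]
force: [2.2, -8.5, 1.8]
gripper_width: 0.2
gripper_force: 4.7
```

```bash
python3 - <<'E'
from h import *
from workcell import env
applied([.154,-.038,0])
s=env.state();print(cmd()[0],s["ee_pos"],s["ee_rot"],s["force"])
a=np.radians(YJ);R=np.array([[np.cos(a),np.sin(a)],[-np.sin(a),np.cos(a)]]);print("jig",R@(s["ee_pos"][:2]-C))
p0,_=cmd()
for q in (jig(-60,-80,14.7),jig(-60,-100,60),jig(-60,-100,190),jig(95,-26,190),jig(95,-26,120)): print(np.round((np.array(q)-p0)/500,4))
E
```

```text
[504.513 232.941  24.726] [504.99549291 230.39805876  24.77176063] [1.79757114e+02 2.46048505e-02 1.08955814e+01] [ 2.16233043 -8.48656832  1.83570466]
jig [-59.93003249 -60.64638722]
[ 0.0081 -0.0431 -0.0001]
[ 0.0156 -0.0824  0.0905]
[ 0.0156 -0.0824  0.3505]
[0.2924 0.121  0.3505]
[0.2924 0.121  0.2105]
```

Request:
send_rows:
  motion:
    - [0.008,-0.043,0,0,0,0,-1]
    - [0.0156,-0.0824,0.08,0,0,0,-1]
    - [0.0156,-0.0824,0.2,0,0,0,-1]
    - [0.0156,-0.0824,0.3505,0,0,0,-1]
    - [0.0156,-0.0824,0.3505,0,0,0,-1]
    - [0.15,0.02,0.3505,0,0,0,-1]
    - [0.2924,0.121,0.3505,0,0,0,-1]
    - [0.2924,0.121,0.3505,0,0,0,-1]
    - [0.2924,0.121,0.3505,0,0,0,-1]
    - [0.2924,0.121,0.28,0,0,0,-1]
    - [0.2924,0.121,0.2105,0,0,0,-1]
    - [0.2924,0.121,0.2105,0,0,0,-1]

```text
time_s: 39.75
ee_pos: [647.6, 291.8, 126.1]
ee_rot: [179.9, 0.5, 10.8]
force: [-0.3, -0.9, 0.5]
gripper_width: 0.4
gripper_force: 0.0
```

```bash
python3 - <<'E'
from h import *
from workcell import env,eyes
applied([.2924,.121,.2105])
s=env.state();print(cmd()[0],s["ee_pos"],s["ee_rot"],s["force"])
p0,_=cmd()
for i,th in enumerate(np.r_[1.7:0.01:-.07,0]):
    x=27-88*np.cos(th)+4*np.sin(th)+16; z=34+88*np.sin(th)+4*np.cos(th)
    print(i,round(th,2),np.round((np.array(jig(x,-26,z))-p0)/500,3).tolist())
E
```

```text
[650.713 293.441 129.976] [647.55257639 291.76884938 126.07370336] [179.87967664   0.52210838  10.78285912] [-0.33157819 -0.94276254  0.45984515]
0 1.7 [-0.072, -0.014, 0.002]
1 1.63 [-0.084, -0.016, 0.003]
2 1.56 [-0.096, -0.018, 0.004]
3 1.49 [-0.108, -0.021, 0.004]
4 1.42 [-0.12, -0.023, 0.003]
5 1.35 [-0.132, -0.025, 0.002]
6 1.28 [-0.144, -0.027, -0.001]
7 1.21 [-0.156, -0.03, -0.004]
8 1.14 [-0.167, -0.032, -0.009]
9 1.07 [-0.178, -0.034, -0.014]
10 1.0 [-0.189, -0.036, -0.02]
11 0.93 [-0.199, -0.038, -0.026]
12 0.86 [-0.209, -0.04, -0.033]
13 0.79 [-0.218, -0.042, -0.041]
14 0.72 [-0.227, -0.043, -0.05]
15 0.65 [-0.235, -0.045, -0.059]
16 0.58 [-0.243, -0.046, -0.069]
17 0.51 [-0.249, -0.047, -0.079]
18 0.44 [-0.255, -0.049, -0.09]
19 0.37 [-0.261, -0.05, -0.101]
20 0.3 [-0.265, -0.051, -0.112]
21 0.23 [-0.269, -0.051, -0.124]
22 0.16 [-0.272, -0.052, -0.136]
23 0.09 [-0.274, -0.052, -0.148]
24 0.02 [-0.275, -0.052, -0.16]
25 0.0 [-0.275, -0.052, -0.164]
```

Request:
send_rows:
  motion:
    - [0,0,0,0,0,0,-1]
    - [-0.036,-0.007,0.002,0,0,0,-1]
    - [-0.072,-0.014,0.002,0,0,0,-1]
    - [-0.084,-0.016,0.003,0,0,0,-1]
    - [-0.096,-0.018,0.004,0,0,0,-1]
    - [-0.108,-0.021,0.004,0,0,0,-1]
    - [-0.12,-0.023,0.003,0,0,0,-1]
    - [-0.132,-0.025,0.002,0,0,0,-1]
    - [-0.144,-0.027,-0.001,0,0,0,-1]
    - [-0.156,-0.03,-0.004,0,0,0,-1]
    - [-0.156,-0.03,-0.004,0,0,0,-1]

```text
time_s: 41.12
ee_pos: [571.9, 278.3, 127.7]
ee_rot: [180.0, 0.1, 10.8]
force: [0.3, 0.3, 0.8]
gripper_width: 0.4
gripper_force: 0.0
```

```bash
python3 - <<'E'
from h import *
from workcell import env,eyes
applied([-.156,-.03,-.004])
s=env.state();print(cmd()[0],s["ee_pos"],s["force"])
E
```

```text
[572.713 278.441 127.976] [571.90499641 278.29133056 127.74064346] [0.26213142 0.32163382 0.78547651]
```

Request:
send_rows:
  motion:
    - [-0.011,-0.002,-0.005,0,0,0,-1]
    - [-0.022,-0.004,-0.01,0,0,0,-1]
    - [-0.033,-0.006,-0.016,0,0,0,-1]
    - [-0.043,-0.008,-0.022,0,0,0,-1]
    - [-0.053,-0.01,-0.029,0,0,0,-1]
    - [-0.062,-0.012,-0.037,0,0,0,-1]
    - [-0.071,-0.013,-0.046,0,0,0,-1]
    - [-0.079,-0.015,-0.055,0,0,0,-1]
    - [-0.087,-0.016,-0.065,0,0,0,-1]
    - [-0.093,-0.017,-0.075,0,0,0,-1]
    - [-0.099,-0.019,-0.086,0,0,0,-1]
    - [-0.105,-0.02,-0.097,0,0,0,-1]
    - [-0.109,-0.021,-0.108,0,0,0,-1]
    - [-0.113,-0.021,-0.12,0,0,0,-1]
    - [-0.116,-0.022,-0.132,0,0,0,-1]
    - [-0.118,-0.022,-0.144,0,0,0,-1]
    - [-0.118,-0.022,-0.15,0,0,0,-1]
    - [-0.118,-0.022,-0.154,0,0,0,-1]
    - [-0.118,-0.022,-0.154,0,0,0,-1]

```text
time_s: 43.5
ee_pos: [513.8, 267.4, 50.9]
ee_rot: [180.0, 0.0, 10.8]
force: [-0.3, -0.1, 0.4]
gripper_width: 0.2
gripper_force: 0.0
```

```bash
python3 - <<'E'
from h import *
from workcell import env,eyes
applied([-.118,-.022,-.154])
s=env.state();print(cmd()[0],s["ee_pos"],s["force"])
f=eyes.grab_frame("scene"); np.savez("sc3.npz",**f)
E
```

```text
[513.713 267.441  50.976] [513.75608193 267.43583821  50.8766929 ] [-0.31457161 -0.10374551  0.37859548]
```

Now press down gently until the pad meets the stack, expected at a TCP height of about 48.

Request:
send_rows:
  motion:
    - [0,0,-0.002,0,0,0,-1]
    - [0,0,-0.004,0,0,0,-1]
    - [0,0,-0.006,0,0,0,-1]
    - [0,0,-0.006,0,0,0,-1]

```text
time_s: 44.05
ee_pos: [513.8, 267.5, 48.3]
ee_rot: [-180.0, -0.0, 10.8]
force: [-0.7, -0.7, 2.3]
gripper_width: 0.4
gripper_force: 1.4
```

Request:
send_rows:
  motion:
    - [0,0,-0.001,0,0,0,-1]
    - [0,0,-0.002,0,0,0,-1]
    - [0,0,-0.002,0,0,0,-1]

```text
time_s: 44.42
ee_pos: [513.9, 267.5, 48.2]
ee_rot: [-180.0, -0.0, 10.8]
force: [-1.9, -0.6, 8.5]
gripper_width: 0.5
gripper_force: 4.5
```

Pad is seated: the TCP stops at 48.2 and the force is rising. I'll retract straight up and clear the view.

Request:
send_rows:
  motion:
    - [0,0,0.01,0,0,0,-1]
    - [0,0,0.06,0,0,0,-1]
    - [0,0,0.16,0,0,0,-1]
    - [0,0,0.28,0,0,0,-1]
    - [-0.1,-0.2,0.35,0,0,0,-1]
    - [-0.16,-0.5,0.35,0,0,0,-1]
    - [-0.16,-0.6,0.35,0,0,0,-1]
    - [-0.16,-0.6,0.35,0,0,0,-1]
    - [-0.16,-0.6,0.35,0,0,0,-1]
    - [-0.16,-0.6,0.35,0,0,0,-1]

```text
time_s: 45.68
ee_pos: [432.8, -35.8, 222.3]
ee_rot: [179.9, -0.0, 10.4]
force: [-0.4, -0.0, 0.5]
gripper_width: 0.2
gripper_force: 0.0
```

```bash
python3 - <<'E'
from h import *
from workcell import env,eyes
f=eyes.grab_frame("top"); P=xyz(f); o=load("top"); s=env.state(); print(s["ee_pos"],s["force"])
a=np.radians(YJ);R=np.array([[np.cos(a),np.sin(a)],[-np.sin(a),np.cos(a)]])
J=(P[...,:2]-C)@R.T; Z=P[...,2]-10
def med(x0,x1,y0,y1): m=(J[...,0]>x0)&(J[...,0]<x1)&(J[...,1]>y0)&(J[...,1]<y1); return round(float(np.median(Z[m])),1),m.sum()
print("narrow top",med(-112,-75,-42,-8),"bar",med(-62,-5,-31,-21),"wide strip",med(-110,-10,-64,-54),"base",med(-110,-10,-110,-80))
# bright edge profile across jig y at several x, and along x at several y
g=f["pixels"].min(2).astype(float); 
for x in (-110,-95,-80):
    ys=np.arange(-90,16,4); uv=proj(f,np.array([jig(x,y,24) for y in ys])).astype(np.float32)
    print(x,cv2.remap(g.astype(np.float32),uv[:,0],uv[:,1],cv2.INTER_LINEAR).ravel().astype(int).tolist())
d=np.abs(f["pixels"].astype(int)-o["pixels"]).sum(2)
for n,(u,v) in dict(sa=(313,236),sb=(312,181),sc=(316,137),can=(468,213),mug=(164,257),tape=(265,133),wrench=(440,160)).items(): print(n,int(np.percentile(d[v-10:v+10,u-10:u+10],80)))
E
```

```text
[433.26643074 -34.26293625 222.09133969] [-0.5559922   0.40786762 -0.27161296]
narrow top (24.8, np.int64(121)) bar (38.9, np.int64(63)) wide strip (12.5, np.int64(97)) base (0.8, np.int64(274))
-110 [90, 88, 83, 69, 61, 91, 183, 208, 171, 144, 133, 197, 227, 228, 228, 225, 212, 212, 224, 226, 227, 225, 190, 163, 198, 187, 130]
-95 [89, 87, 77, 65, 64, 108, 184, 186, 155, 148, 147, 198, 227, 227, 228, 227, 226, 225, 226, 226, 226, 219, 183, 173, 198, 199, 141]
-80 [88, 88, 78, 63, 63, 107, 190, 195, 156, 148, 158, 207, 226, 226, 226, 226, 225, 225, 225, 225, 225, 222, 187, 188, 202, 184, 128]
sa 275
sb 19
sc 19
can 198
mug 40
tape 15
wrench 18
```

```bash
python3 -c "
from workcell import env
print(env.job_done())"
```

```text
the job is handed in; nothing more can be done
None
```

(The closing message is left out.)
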